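Plug the sensor probe into the instrument by feel

ROBOT

A 6-joint arm with a two-finger parallel gripper is mounted at the origin on the work surface. World frame = base frame: x ahead of the robot, y to its left, z up, the work surface at z = 0. Lengths are in m, angles in rad, forces in N, time in s.
With the tool pointing down it reaches from about 0.35 to 0.975 m from the base axis. Payload 4.9 kg.
Tool frame: the origin (TCP) lies midway between the tips of the shut fingers; the grasp point (between the pads) lies 19 mm behind it; z points along the fingers, y is the direction in which the jaws open and shut (so a half turn about z gives the same grasp; the last joint's range is limited). The gripper opens to 85 mm and grips with 20 to 120 N. Pads are 22 mm wide; open, the fingers measure 114 mm over their backs; the gripper's body (76 mm by 85 mm) begins 54 mm behind the grasp point. The pads swing forward as they close: fully open they stand 13 mm farther back than shut.
Start: joints at [1.217, 0.053, 1.613, -0, 1.476, -0.119], TCP at [0.145, 0.608, 0.231] pointing down, gripper open.
Joint ranges: [-3.01, 3.01], [-1.01, 2.22], [0.06, 2.58], [-1.02, 4.17], [0.09, 2.62], [-3.14, 3.14]. Speed limits (rad/s): [2.57, 2.57, 3.14, 3.14, 3.14, 3.14].

INTERFACE

Orientations are given as a unit quaternion [w, x, y, z].
In Python, from plant import manip, cams gives the robot as it stands.
- The arm moves only by the tool jog_arm, never from a script. Its argument "targets" is a list of rows, each a list of 4 numbers: the shift along the tool's x, y, z in m, then the turn about the tool's z in degrees. A call has 1 to 5 rows; each row is the pose to reach, as a shift and turn from the pose commanded when the call began, along the tool's axes at that moment; what a row does not reach only later rows make up. A row lasts 1/12 s, in which the tool goes at most 41.7 mm and 7.16 degrees, less where a joint would pass 70% of its speed; a pose out of reach is approached as far as the arm can. A call with a gripper value outside its range is refused whole. "fingers" is the opening, from 0 (shut) to 1 (fully open), set as the call begins (left out, the last holds). The fingers move at their own pace and stop on an object; the grip force is fixed at half the most. Time passes only in rows, so rows that repeat a pose let the fingers close. It gives the time, the measured TCP pose, the force and the opening at its end, in the units of the state.
- manip.state(): the state, without advancing time (a new reading comes with each control period).
- cams.grab_frame(name): name is "scene" or "top" or "wrist"; returns the picture (400x640x3 uint8, red, green, blue); there is no depth.
- cams.get_calibration(name): a dict with "camera_matrix" (3x3 intrinsics, pixels), "cam_to_world" (4x4, takes a point from camera to world coordinates). Camera axes: x right, y up, looking along -z (the intrinsics and any distortion apply to the point x, -y, -z); pixel columns grow to the right and rows downward; lengths in m; the calibration is good to about 2 mm. A picture is of the moment at which its call begins: read the wrist's pose just before it. get_calibration takes no time and is no camera call; for the wrist camera it gives the pose at the moment of the call.
- manip.job_done(): hands the job in, once; it reports no verdict.
The state is a dict: "time": time; "joint_pos": joint angles; "joint_vel": joint speeds; "joint_efforts": joint torques, N m; "tool_pos": TCP position; "tool_rot": TCP orientation; "contact_force": force on the tool from outside, world axes, zero at the start; "ft_torque": the same for the moment, N m; "gripper_width": opening from 0.0 (shut) to 1.0 (fully open).
Only numpy, scipy, OpenCV 4.12 (cv2) and the standard library are available. Lean on these libraries where they do the work, as an engineer would, in place of code of your own. Each camera call takes 0.05 s, during which the arm holds its last target. There are 200 camera calls.

TASK

Take the blue-headed sensor probe out of the stand and plug it into the instrument: its socket is somewhere under the long slot in the cover, hidden by a sprung black shutter that looks just like the black strip around it. Set the probe's tip down in the slot and slide it gently along the strip, without forcing it, until it drops into the socket, then push it home so that its collar rests on the cover and let go. Leave the other two probes and everything else on the bench where they are.

Things in the scene. Friction and masses are not known exactly. Their poses are not given: they have to be found in the camera images.
- probe: the blue-headed sensor probe, 128 mm tall, about 0.18 kg, upright in one of the stand's wells (which one varies). Origin at the centre of its tip, z up the stem. From the tip: round steel stem 11 mm across, 60 mm long, its last 8 mm tapering to 6 mm; black collar 44 mm across from 60 to 66 mm; round blue head 32 mm across from 66 to 118 mm, the part to grip; rounded top to 128 mm
- probe_head (a point): point on the probe's axis in the middle of the blue head, 92 mm above the tip: the height to grip at
- probe_collar (a point): centre of the underside of the probe's collar, 60 mm above the tip
- probe_tip (a point): centre of the flat end of the probe's stem
- instrument: heavy light-grey bench instrument with a dark front panel, fixed on the bench, 180 mm (its x) by 300 mm (its y) by 130 mm tall; origin at the centre of its underside, z up, front panel facing its -x. One straight slot, 14 mm wide (its x) and 130 mm long (its y), lies in the middle of its flat cover. Two 8 mm high buttons stand on the cover 66 mm behind the slot
- slot_mid (a point): middle of the slot, at the height of the cover's top; x across the slot, y along it. The slot has upright edges 5 mm deep; its floor is a flat, rigid black strip, 5 mm below the cover's top. On its centre line, anywhere from 40 mm right to 40 mm left of this point, lies the hidden socket
- slot_right (a point): right-hand end of the slot (the instrument's y = -65 mm), at the height of the cover's top. The hidden socket is 14.5 mm square and deeper than the stem is long, closed flush with the strip by a black shutter on a weak spring (0.3 N to start it, 0.6 N fully down), which the probe's weight overcomes
- slot_left (a point): left-hand end of the slot (the instrument's y = +65 mm), at the height of the cover's top
- stand: grey printed probe stand, fixed on the bench, 220 mm (its x) by 64 mm by 75 mm tall, origin at the centre of its underside. Three upright wells, 15 mm square and 66 mm deep, lie along its x at -75, 0 and +75 mm; each holds one probe by its stem with the collar resting on the stand's top
- probe_orange: probe of the same shape with an orange head, in another well of the stand; not to be moved. Origin at its tip
- probe_white: probe of the same stem and collar with a white head and a black cap, in another well of the stand; not to be moved. Origin at its tip
- multimeter: yellow handheld multimeter, 175 by 82 by 40 mm, lying loose on the bench; a bystander. Origin at the centre of its underside
- print_frame: open grey 3D-printed frame with a green circuit board, 150 by 100 by 30 mm, loose on the bench; a bystander. Origin at the centre of its underside
- screwdriver: screwdriver with a red handle, 190 mm long, lying loose to the right of the stand; a bystander. Origin at the centre of its underside
- parts_tray: blue open parts tray, 120 by 170 by 45 mm, loose, beyond the instrument; a bystander. Origin at the centre of its underside
- mug: white mug, 82 mm across and 95 mm high, loose, to the right of the stand; a bystander. Origin at the centre of its underside
There are look-alikes about, which are no part of the job. Of the things that look like the probe, the smallest one is meant.

How it is judged:
By the outcome, as a careful person would: the job done as asked, in the order asked, and still so for the second after the job is handed in, with the robot touching nothing.
It also fails if it takes over 48 s, if anything falls off the work surface, if the arm or the gripper's body presses on something with over 40 N, if the wrist force passes 120 N, or if a joint passes its speed limit or range.

## Working session

There is one attempt and no reset: what is moved stays moved. The work goes in short steps, Python scripts to look and compute and a tool call to move; the robot and the scene stay as the last step left them, time stands still between calls to the robot, and variables do not carry over. Pictures are saved under pics/ and viewed, about 8 in all and at most 12, crops included, and the job is handed in when it is done.

Besides the shell and the picture viewer there is one more tool, called as name([rows], argument=value, ...), one row to a line, values as JSON. jog_arm: Moves the arm, as the interface text tells. Its arguments: {"type":"object","properties":{"targets":{"type":"array"},"fingers":{"type":"number"}},"required":["targets"]}

```bash
mkdir -p pics; ls; python3 - <<'E'
from plant import manip,cams
import cv2,numpy as np
print(manip.state())
for n in("scene","top","wrist"):
    c=cams.get_calibration(n);print(n,{k:np.round(v,4).tolist() if not isinstance(v,str) else v for k,v in c.items()})
    cv2.imwrite(f"pics/{n}0.png",cams.grab_frame(n)[:,:,::-1])
E
```

```text
pics
{'time': 0.0, 'joint_pos': array([ 1.21697953e+00,  5.33493533e-02,  1.61432239e+00,  5.77923377e-06,
        1.47600079e+00, -1.19007135e-01]), 'joint_vel': array([-0.00036269, -0.00029573, -0.00047014,  0.00064064,  0.00010361,
       -0.00089505]), 'joint_efforts': array([ 1.17150153e-04, -3.93675900e+01, -3.70179999e+01, -3.60272554e-05,
        7.06032763e-03, -5.71682392e-06]), 'tool_pos': array([0.14519186, 0.60724844, 0.23005072]), 'tool_rot': array([-2.46367627e-04,  1.17135510e-01,  9.93115396e-01, -1.01034323e-03]), 'contact_force': array([ 0.65690684,  0.13988636, -0.53967962]), 'ft_torque': array([-0.00214975,  0.00138763,  0.01020705]), 'gripper_width': 1.0011552929646508}
scene {'camera_matrix': [[378.2985, 0.0, 323.2671], [0.0, 378.2985, 196.1664], [0.0, 0.0, 1.0]], 'cam_to_world': [[0.6462, -0.4989, 0.5775, 1.2205], [0.763, 0.409, -0.5005, -0.5834], [0.0135, 0.7641, 0.645, 0.816], [0.0, 0.0, 0.0, 1.0]]}
top {'camera_matrix': [[486.749, 0.0, 322.4803], [0.0, 486.749, 189.2229], [0.0, 0.0, 1.0]], 'cam_to_world': [[-0.0092, 0.9977, -0.0668, 0.4508], [-0.9999, -0.01, -0.011, -0.0374], [-0.0117, 0.0667, 0.9977, 1.5497], [0.0, 0.0, 0.0, 1.0]]}
wrist {'camera_matrix': [[301.4566, 0.0, 314.4378], [0.0, 301.4566, 198.4385], [0.0, 0.0, 1.0]], 'cam_to_world': [[0.2315, -0.9296, -0.2867, 0.0731], [0.9728, 0.221, 0.0691, 0.6254], [-0.0009, -0.2949, 0.9555, 0.3728], [0.0, 0.0, 0.0, 1.0]]}
```

View pics/scene0.png

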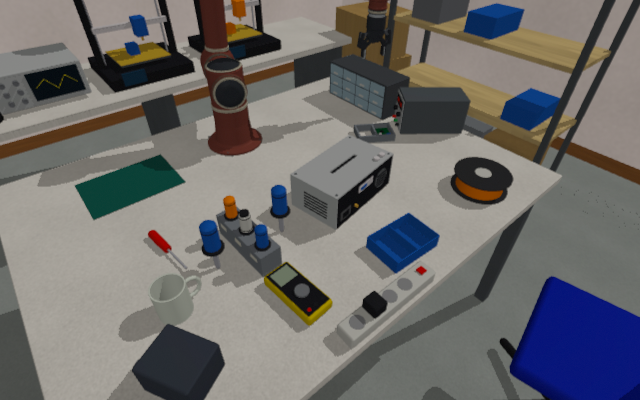

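View pics/top0.png

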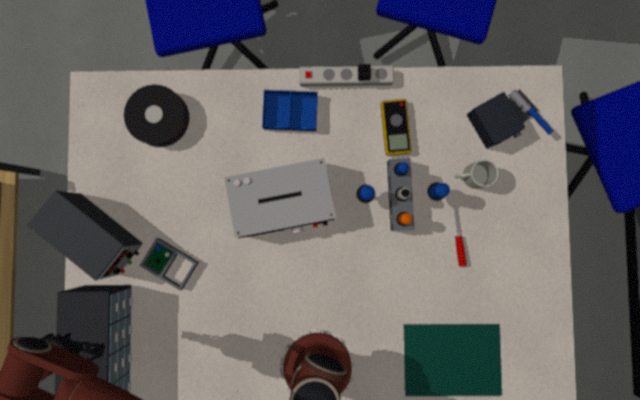

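The scene view shows a stand with three probes: blue at (262,235), white, and orange. Two larger free-standing blue look-alikes are at (280,200) and (210,237). In the top view, the blue probe sits in the far well at (401,169), white is at (403,193) and orange at (405,219). The slot runs from about (258,201) to (302,194).

```bash
cat > h.py <<'E'
from plant import manip,cams
import cv2,numpy as np
from scipy.spatial.transform import Rotation as R
def ray(c,p):
    M=c["cam_to_world"];d=np.linalg.inv(c["camera_matrix"])@[p[0],p[1],1.]
    return M[:3,3],M[:3,:3]@[d[0],-d[1],-d[2]]
def onz(c,p,z):
    o,d=ray(c,p);return o+d*(z-o[2])/d[2]
def tri(rs):
    A=0;b=0
    for o,d in rs:
        d=d/np.linalg.norm(d);P=np.eye(3)-np.outer(d,d);A=A+P;b=b+P@o
    return np.linalg.solve(A,b)
def proj(c,X):
    M=c["cam_to_world"];q=M[:3,:3].T@(np.array(X)-M[:3,3]);u=c["camera_matrix"]@[q[0],-q[1],-q[2]];return u[:2]/u[2]
def blobs(img,lo,hi,amin=20,roi=None):
    m=cv2.inRange(cv2.cvtColor(img,cv2.COLOR_RGB2HSV),lo,hi)
    if roi: k=np.zeros_like(m);x0,y0,x1,y1=roi;k[y0:y1,x0:x1]=1;m*=k
    return [(cv2.contourArea(c),cv2.boundingRect(c),cv2.minAreaRect(c)) for c in cv2.findContours(m,cv2.RETR_EXTERNAL,cv2.CHAIN_APPROX_NONE)[0] if cv2.contourArea(c)>amin]
def totool(dw):
    w,x,y,z=manip.state()["tool_rot"];return R.from_quat([x,y,z,w]).inv().apply(dw)
E
python3 - <<'E'
from h import *
np.set_printoptions(precision=4,suppress=True)
ct=cams.get_calibration("top");cs=cams.get_calibration("scene")
T=cv2.imread("pics/top0.png")[:,:,::-1];S=cv2.imread("pics/scene0.png")[:,:,::-1]
print("blue top");B=blobs(T,(100,120,40),(125,255,255),20,(340,140,460,240))
for b in B:print(b, onz(ct,b[2][0],.14))
print("blue scene")
for b in blobs(S,(100,120,40),(125,255,255),20,(190,170,300,260)):print(b[:2],b[2][0])
print("orange");
for b in blobs(T,(5,150,60),(20,255,255),20,(380,150,430,240)):print(b[1:],onz(ct,b[2][0],.14))
print("slot")
for b in blobs(T,(0,0,0),(180,255,60),40,(235,175,325,220)):
    print(b[0],b[2],onz(ct,b[2][0],.13));print([onz(ct,p,.13) for p in cv2.boxPoints(b[2])])
E
```

```text
blue top
(171.5, (358, 185, 16, 16), ((365.5, 192.5), (15.0, 15.0), 0.0)) [ 0.5344 -0.1465  0.14  ]
(206.0, (429, 183, 20, 16), ((438.60003662109375, 190.20004272460938), (14.310833930969238, 18.782970428466797), 63.43495178222656)) [ 0.539  -0.3579  0.14  ]
(114.5, (395, 162, 14, 13), ((401.7500305175781, 168.24998474121094), (11.31370735168457, 13.435027122497559), 45.0)) [ 0.6039 -0.2527  0.14  ]
blue scene
(251.0, (254, 225, 15, 24)) (261.1877746582031, 236.4083251953125)
(487.5, (199, 220, 23, 33)) (209.57960510253906, 236.27069091796875)
(377.0, (271, 185, 17, 30)) (279.00518798828125, 199.5879364013672)
orange
((398, 213, 14, 12), ((404.5, 218.5), (11.0, 13.0), 90.0)) [ 0.4581 -0.2577  0.14  ]
slot
89.0 ((279.51922607421875, 197.0961456298828), (3.1378581523895264, 42.16497039794922), 78.69007110595703) [0.524  0.1041 0.13  ]
[array([0.517 , 0.1655, 0.13  ]), array([0.54  , 0.0444, 0.13  ]), array([0.531 , 0.0426, 0.13  ]), array([0.508 , 0.1637, 0.13  ])]
```

jog_arm([
  [-0.025, -0.021, 0],
  [-0.055, -0.045, 0],
  [-0.085, -0.07, 0],
  [-0.115, -0.095, 0],
  [-0.145, -0.12, 0],
])

```text
$.targets[0]: bad value
```

jog_arm([
  [-0.03, -0.025, 0, 0],
  [-0.06, -0.05, 0, 0],
  [-0.09, -0.075, 0, 0],
  [-0.12, -0.1, 0, 0],
  [-0.15, -0.125, 0, 0],
])

```text
time: 0.57
tool_pos: [0.2627, 0.4497, 0.2309]
tool_rot: [-0.0, 0.117, 0.993, -0.0]
contact_force: [0.4, 0.2, 0.1]
gripper_width: 0.999
```

jog_arm([
  [-0.03, -0.025, 0, 0],
  [-0.06, -0.05, 0, 0],
  [-0.09, -0.075, 0, 0],
  [-0.12, -0.1, 0, 0],
  [-0.15, -0.125, 0, 0],
])

```text
time: 0.98
tool_pos: [0.3796, 0.2932, 0.2311]
tool_rot: [0.0, 0.117, 0.993, 0.0]
contact_force: [0.8, 0.5, -0.3]
gripper_width: 0.995
```

jog_arm([
  [-0.03, -0.025, 0, -3],
  [-0.06, -0.05, 0, -7],
  [-0.09, -0.075, 0, -11],
  [-0.12, -0.1, 0, -15],
  [-0.15, -0.125, 0, -19],
])

```text
time: 1.4
tool_pos: [0.4964, 0.1366, 0.2311]
tool_rot: [0.0, -0.05, 0.999, 0.0]
contact_force: [0.8, 0.6, -0.4]
gripper_width: 0.999
```

jog_arm([
  [-0.016, -0.016, 0, -1],
  [-0.03, -0.03, 0, -2],
  [-0.03, -0.03, 0, -2],
])

```text
time: 1.65
tool_pos: [0.5303, 0.1089, 0.2308]
tool_rot: [-0.0, -0.064, 0.998, -0.0]
contact_force: [-0.6, 0.5, -0.0]
gripper_width: 1.002
```

```bash
python3 - <<'E'
from h import *
np.set_printoptions(precision=4,suppress=True)
s=manip.state();print(s["time"],s["tool_pos"],s["tool_rot"])
c=cams.get_calibration("wrist");W=cams.grab_frame("wrist");cv2.imwrite("pics/w1.png",W[:,:,::-1])
print(proj(c,s["tool_pos"]),proj(c,[.524,.104,.13]))
for b in blobs(W,(0,0,0),(180,255,60),150):
    print(b[0],b[2],[onz(c,p,.13)[:2].round(4) for p in cv2.boxPoints(b[2])])
E
```

```text
1.65 [0.5303 0.1089 0.2308] [-0.0001 -0.0641  0.9979 -0.0005]
[313.7354 253.3059] [309.1765 189.3809]
48569.0 ((319.5, 322.5), (153.0, 639.0), 90.0) [array([ 0.6112, -0.1619]), array([0.5379, 0.401 ]), array([0.7081, 0.4805]), array([ 0.796 , -0.1935])]
2023.5 ((308.3199462890625, 189.74002075195312), (14.416951179504395, 152.26144409179688), 87.0643310546875) [array([0.5298, 0.0397]), array([0.5068, 0.1643]), array([0.519 , 0.1674]), array([0.5424, 0.041 ])]
1247.0 ((302.6207580566406, 66.92572784423828), (15.935040473937988, 364.7204284667969), 86.69812774658203) [array([ 0.4501, -0.0475]), array([0.4012, 0.2179]), array([0.4115, 0.2217]), array([ 0.4613, -0.0474])]
3704.5 ((24.395727157592773, 109.67474365234375), (165.35914611816406, 60.629798889160156), 61.98210906982422) [array([ 0.4526, -0.1642]), array([ 0.4284, -0.1222]), array([ 0.5295, -0.0764]), array([ 0.5603, -0.1234])]
1927.5 ((620.8933715820312, 40.14241027832031), (95.81778717041016, 36.60063552856445), 48.71529006958008) [array([0.3726, 0.2762]), array([0.3559, 0.2896]), array([0.394, 0.355]), array([0.4126, 0.3423])]
```

View pics/w1.png

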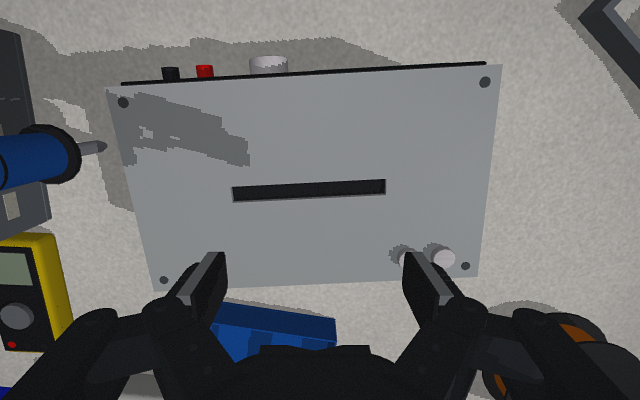

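The wrist view shows the slot as a dark bar from (232,194) to (386,186), giving a centre at about (0.5245, 0.103) and a direction of about 100.5°. The top camera agrees. Next I go over the probe.

jog_arm([
  [-0.003, -0.036, 0, 1],
  [-0.006, -0.073, 0, 2],
  [-0.009, -0.11, 0, 3],
  [-0.012, -0.147, 0, 4],
  [-0.014, -0.184, 0, 5],
])

```text
time: 2.12
tool_pos: [0.5662, -0.0693, 0.2312]
tool_rot: [-0.0, -0.023, 1.0, 0.0]
contact_force: [1.6, 0.6, -0.0]
gripper_width: 0.998
```

jog_arm([
  [-0.006, -0.036, 0, 0],
  [-0.012, -0.073, 0, 0],
  [-0.018, -0.11, 0, 0],
  [-0.024, -0.147, 0, 0],
  [-0.03, -0.182, 0, 0],
])

```text
time: 2.53
tool_pos: [0.6046, -0.25, 0.2312]
tool_rot: [-0.0, -0.023, 1.0, 0.0]
contact_force: [-0.8, -0.2, -0.2]
gripper_width: 0.996
```

jog_arm([
  [0, 0, 0, 0],
  [0, 0, 0, 0],
], fingers=0.8)

```text
time: 2.7
tool_pos: [0.6044, -0.2498, 0.2307]
tool_rot: [-0.001, -0.021, 1.0, 0.001]
contact_force: [-0.6, 0.7, 0.4]
gripper_width: 0.804
```

```bash
python3 - <<'E'
from h import *
np.set_printoptions(precision=4,suppress=True)
s=manip.state();print(s["time"],s["tool_pos"],s["tool_rot"])
c=cams.get_calibration("wrist");W=cams.grab_frame("wrist");cv2.imwrite("pics/w2.png",W[:,:,::-1])
print(proj(c,s["tool_pos"]),proj(c,[.604,-.253,.13]))
for b in blobs(W,(100,120,40),(125,255,255),150): print("b",b)
for b in blobs(W,(5,150,60),(20,255,255),150): print("o",b)
E
```

```text
2.7 [ 0.6044 -0.2498  0.2307] [-0.0005 -0.0214  0.9998  0.0006]
[313.529  253.3368] [309.8962 196.8612]
b (966.5, (142, 376, 51, 24), ((167.0, 387.5), (23.0, 50.0), 90.0))
b (8169.0, (480, 272, 156, 103), ((555.3529663085938, 303.9117736816406), (150.06126403808594, 86.94978332519531), 30.963756561279297))
b (1349.0, (219, 209, 46, 60), ((243.4269256591797, 240.56539916992188), (56.394832611083984, 35.25773239135742), 74.74488067626953))
b (1491.5, (284, 172, 38, 51), ((302.5, 197.0), (50.0, 37.0), 90.0))
o (1336.0, (279, 0, 46, 39), ((301.5, 19.0), (38.0, 45.0), 90.0))
```

View pics/w2.png

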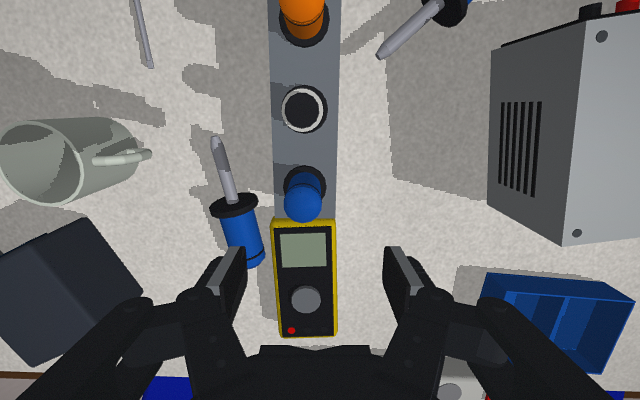

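The wrist view shows the target head at (302,197), between the open fingers. White is at (302,110) and orange at (302,20). The loose look-alike at (240,235) is near the left finger, so I check its height first.

```bash
python3 - <<'E'
from h import *
np.set_printoptions(precision=4,suppress=True)
ct=cams.get_calibration("top");cs=cams.get_calibration("scene");c=cams.get_calibration("wrist")
print("look2 top+scene",tri([ray(ct,(438.6,190.2)),ray(cs,(210,236.3))]),"top+wrist",tri([ray(ct,(438.6,190.2)),ray(c,(241,240))]))
print("look1",tri([ray(ct,(365.5,192.5)),ray(cs,(279,199.6))]))
rt,rs,rw=ray(ct,(401.5,168.3)),ray(cs,(261.2,236.4)),ray(c,(302.5,197))
print("probe",tri([rt,rs]),tri([rt,rw]),tri([rt,rs,rw]))
for z in(.11,.12,.143): print(z,onz(c,(302.5,197),z),onz(ct,(401.5,168.3),z))
# wrist: top dome silhouette lower edge & collar fit
X=[.604,-.255]
for x in (.598,.604,.610):
  for y in(-.258,):
    print(x,y,"top ctr",proj(c,[x,y,.143]),"head bottom",proj(c,[x,y,.081]),"stand edge",proj(c,[x+.035,y,.075]),"dome far",proj(c,[x+.012,y,.139]))
E
python3 -c "
import cv2;i=cv2.imread('pics/w2.png')[90:250,180:350];cv2.imwrite('pics/w2c.png',cv2.resize(i,None,fx=4,fy=3.75,interpolation=2))"
```

```text
look2 top+scene [ 0.5391 -0.3641  0.1217] top+wrist [ 0.5238 -0.2743  0.3909]
look1 [ 0.5342 -0.1496  0.1231]
probe [ 0.6067 -0.2586  0.1056] [ 0.6072 -0.2569  0.1177] [ 0.6087 -0.2588  0.1082]
0.11 [ 0.6106 -0.2586  0.11  ] [ 0.607  -0.2566  0.11  ]
0.12 [ 0.6075 -0.2583  0.12  ] [ 0.606  -0.2551  0.12  ]
0.143 [ 0.6005 -0.2577  0.143 ] [ 0.6035 -0.2516  0.143 ]
0.598 -0.258 top ctr [302.2686 193.9638] head bottom [304.5434 176.4585] stand edge [303.5137 207.8342] dome far [301.9554 206.6226]
0.604 -0.258 top ctr [302.0176 201.1384] head bottom [304.3284 182.3236] stand edge [303.3153 213.2282] dome far [301.714  213.4958]
0.61 -0.258 top ctr [301.7701 208.2091] head bottom [304.1159 188.1203] stand edge [303.1191 218.5624] dome far [301.4759 220.2724]
```

View pics/w2c.png

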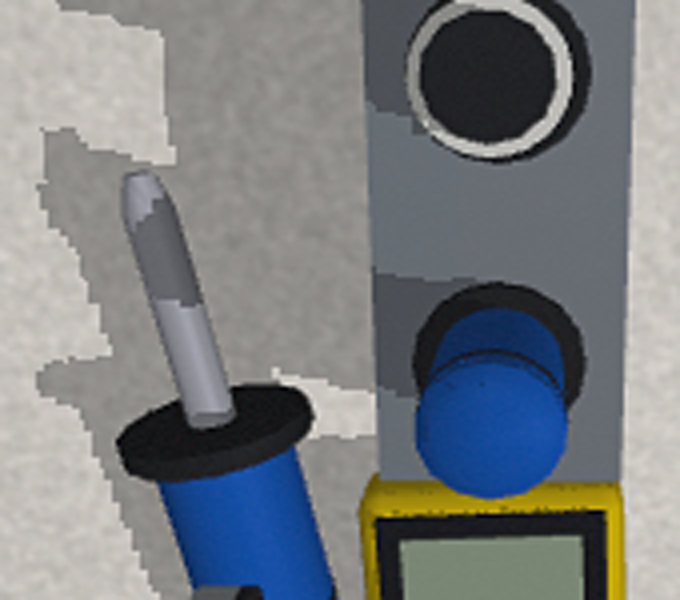

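```bash
python3 - <<'E'
from h import *
c=cams.get_calibration("wrist")
for p in([.539,-.364,.12],[.539,-.364,.0],[.534,-.15,.12],[.534,-.15,.0]):print(p,proj(c,p))
a=cams.grab_frame("top");b=cams.grab_frame("scene")
a=cv2.resize(a[130:290,330:530],None,fx=2.5,fy=2.5);b=cv2.resize(b[150:310,140:300],None,fx=2.5,fy=2.5)
cv2.imwrite("pics/both.png",np.hstack([a[:400],b[:400]])[:,:,::-1][:, :800] if 0 else cv2.resize(np.hstack([a,b]),(800,356))[:,:,::-1])
E
```

```text
[0.539, -0.364, 0.12] [174.32516293 110.11723135]
[0.539, -0.364, 0.0] [219.02859774 108.65160195]
[0.534, -0.15, 0.12] [438.8610234  116.17373733]
[0.534, -0.15, 0.0] [398.95651622 112.78371108]
```

View pics/both.png

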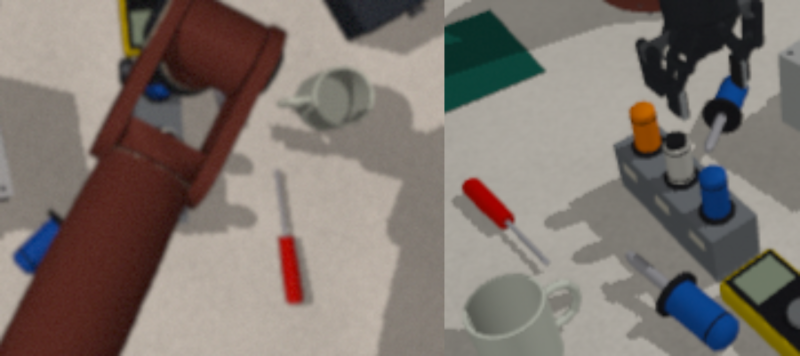

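Both free-standing look-alikes have toppled on their own: nothing of the robot came near them and no contact force showed. They now lie low, below the fingertip height needed for the grasp. I go down onto the target, which is at about (0.608, -0.257).

jog_arm([
  [-0.003, -0.007, 0.02, 0],
  [-0.003, -0.007, 0.05, 0],
  [-0.003, -0.007, 0.08, 0],
  [-0.003, -0.007, 0.105, 0],
  [-0.003, -0.007, 0.125, 0],
], fingers=0.7)

```text
time: 3.27
tool_pos: [0.607, -0.2538, 0.1039]
tool_rot: [-0.001, -0.023, 1.0, 0.001]
contact_force: [0.1, -0.2, -0.3]
gripper_width: 0.698
```

jog_arm([
  [0, 0, 0.01, 0],
  [0, 0, 0.018, 0],
  [0, 0, 0.018, 0],
])

```text
time: 3.52
tool_pos: [0.6074, -0.255, 0.087]
tool_rot: [-0.001, -0.023, 1.0, 0.001]
contact_force: [-0.6, -0.0, 0.4]
gripper_width: 0.701
```

jog_arm([
  [0, 0, 0, 0],
  [0, 0, 0, 0],
  [0, 0, 0, 0],
  [0, 0, 0, 0],
  [0, 0, 0, 0],
], fingers=0)

```text
time: 3.93
tool_pos: [0.6094, -0.2576, 0.091]
tool_rot: [0.002, -0.022, 1.0, -0.001]
contact_force: [-0.5, -1.5, 6.3]
gripper_width: 0.359
```

jog_arm([
  [0, 0, -0.004, 0],
  [0, 0, -0.004, 0],
  [0, 0, -0.004, 0],
])

```text
time: 4.18
tool_pos: [0.6082, -0.2574, 0.093]
tool_rot: [0.0, -0.022, 1.0, -0.001]
contact_force: [0.1, -4.8, 1.0]
gripper_width: 0.364
```

```bash
python3 - <<'E'
from h import *
np.set_printoptions(precision=4,suppress=True)
s=manip.state();print(s)
b=cams.grab_frame("scene");w=cams.grab_frame("wrist");cv2.imwrite("pics/w3.png",w[:,:,::-1])
b=cv2.resize(b[160:290,170:330],(500,406),interpolation=2)
w=cv2.resize(w[100:330,220:400],(318,406),interpolation=2)
cv2.imwrite("pics/g3.png",np.hstack([b,w])[:,:800,::-1])
E
```

```text
{'time': 4.1833, 'joint_pos': array([-0.5124,  0.2488,  1.6349, -0.0014,  1.2561, -2.1271]), 'joint_vel': array([ 0.0008,  0.0017, -0.0018,  0.002 ,  0.0004,  0.0012]), 'joint_efforts': array([  2.7581, -43.617 , -31.786 ,   1.1209,   0.8052,   0.0059]), 'tool_pos': array([ 0.6082, -0.2574,  0.093 ]), 'tool_rot': array([ 0.0004, -0.0221,  0.9998, -0.001 ]), 'contact_force': array([ 0.0571, -4.7769,  1.0028]), 'ft_torque': array([-0.9183, -0.051 , -0.0104]), 'gripper_width': 0.36400016712119315}
```

View pics/g3.png

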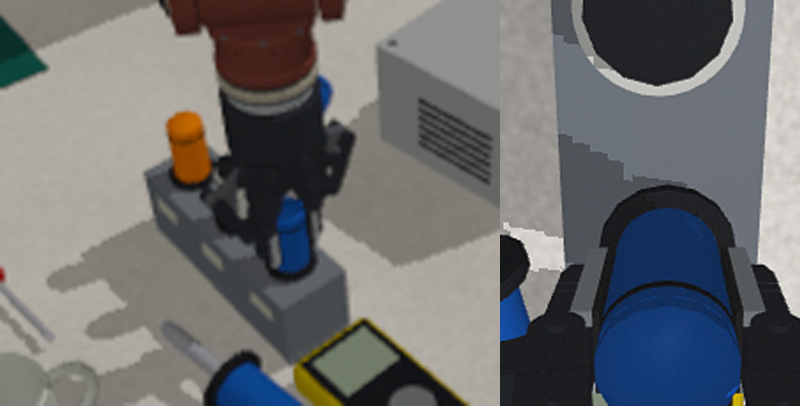

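The probe is gripped squarely, with the pads on the blue head above the collar. I lift it straight up.

jog_arm([
  [0, 0, -0.02, 0],
  [0, 0, -0.045, 0],
  [0, 0, -0.075, 0],
  [0, 0, -0.11, 0],
  [0, 0, -0.145, 0],
])

```text
time: 4.7
tool_pos: [0.6066, -0.2546, 0.2358]
tool_rot: [-0.002, -0.022, 1.0, 0.003]
contact_force: [0.6, -1.0, -2.4]
gripper_width: 0.36
```

jog_arm([
  [0, 0, -0.015, 0],
  [0, 0, -0.02, 0],
  [0, 0, -0.02, 0],
  [0, 0, -0.02, 0],
])

```text
time: 5.03
tool_pos: [0.607, -0.2555, 0.2542]
tool_rot: [-0.002, -0.022, 1.0, 0.001]
contact_force: [0.4, 0.0, -1.6]
gripper_width: 0.362
```

```bash
python3 - <<'E'
from h import *
np.set_printoptions(precision=4,suppress=True)
s=manip.state();print(s["tool_pos"],s["tool_rot"],s["contact_force"],s["gripper_width"])
c=cams.get_calibration("wrist");w=cams.grab_frame("wrist");cv2.imwrite("pics/w4.png",w[:,:,::-1])
r=R.from_quat(np.roll(s["tool_rot"],-1))
for o in(.076,.018,-.05):print(proj(c,s["tool_pos"]+r.apply([0,0,o])))
cs=cams.get_calibration("scene");b=cams.grab_frame("scene")
for o in(.078,.018):print("scene",proj(cs,s["tool_pos"]+r.apply([0,0,o])))
u,v=proj(cs,s["tool_pos"]+r.apply([0,0,.05])).astype(int);print(u,v)
b=cv2.resize(b[v-50:v+50,u-50:u+50],(400,400),interpolation=2)
w=cv2.resize(w[100:300,214:414],(400,400),interpolation=2)
cv2.imwrite("pics/g4.png",np.hstack([b,w])[:,:800,::-1])
E
```

```text
[ 0.607  -0.2555  0.2542] [-0.0019 -0.0223  0.9997  0.0014] [ 0.4436  0.01   -1.6389] 0.3618888139401703
[313.7558 206.7267]
[313.622  238.7975]
[313.2939 317.4075]
scene [260.313 215.825]
scene [257.9217 197.3269]
259 207
```

View pics/g4.png

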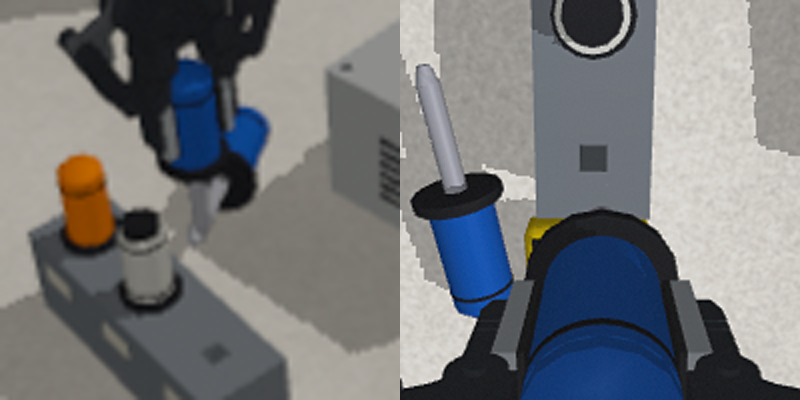

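The probe hangs straight below the gripper and its well is empty. I use the well position and the collar rim to get the probe's offset in the grip.

```bash
python3 - <<'E'
from h import *
np.set_printoptions(precision=4,suppress=True)
s=manip.state();c=cams.get_calibration("wrist");cs=cams.get_calibration("scene")
print("well",onz(c,(310.4,179),.075))
r=R.from_quat(np.roll(s["tool_rot"],-1))
for x in(-.004,0,.004): print(x,[proj(c,s["tool_pos"]+r.apply([x+.022,0,o])).round(1) for o in(.012,.018)], "scene tip",proj(cs,s["tool_pos"]+r.apply([x,0,.078])))
for t in(.074,.078,.082): print(t,proj(cs,s["tool_pos"]+r.apply([0,0,t])))
w=cv2.imread("pics/w4.png");col=cv2.cvtColor(w,cv2.COLOR_BGR2GRAY)[180:225,315];print(col.tolist())
E
```

```text
well [ 0.6086 -0.2586  0.075 ]
-0.004 [array([313.6, 213.2]), array([313.6, 209.6])] scene tip [261.2201 216.8211]
0 [array([313.6, 206.3]), array([313.6, 202.8])] scene tip [260.2639 215.9863]
0.004 [array([313.6, 199.2]), array([313.6, 196. ])] scene tip [259.3122 215.1555]
0.074 [260.1112 214.8045]
0.078 [260.2639 215.9863]
0.082 [260.4157 217.1616]
[64, 63, 63, 63, 63, 65, 118, 114, 114, 114, 114, 114, 114, 114, 114, 113, 115, 114, 114, 115, 112, 115, 113, 87, 55, 17, 26, 29, 37, 35, 33, 36, 33, 35, 32, 34, 33, 36, 42, 45, 44, 44, 44, 43, 41]
```

jog_arm([
  [0.006, 0.031, 0, 0],
  [0.013, 0.068, 0, 0],
  [0.02, 0.105, 0, 0],
  [0.027, 0.142, 0, 0],
  [0.034, 0.178, 0, 0],
])

```text
time: 5.55
tool_pos: [0.5644, -0.0783, 0.2545]
tool_rot: [-0.002, -0.022, 1.0, 0.001]
contact_force: [0.3, 0.8, -2.1]
gripper_width: 0.366
```

jog_arm([
  [0.007, 0.037, 0, -2],
  [0.014, 0.074, 0, -4],
  [0.02, 0.105, 0, -6],
  [0.024, 0.127, 0, -8],
  [0.026, 0.134, 0, -8],
])

```text
time: 5.97
tool_pos: [0.5323, 0.0556, 0.2549]
tool_rot: [-0.002, -0.094, 0.996, 0.001]
contact_force: [0.1, -0.0, -2.5]
gripper_width: 0.359
```

jog_arm([
  [0, 0, 0, 0],
  [0, 0, 0, 0],
  [0, 0, 0, 0],
])

```text
time: 6.22
tool_pos: [0.5342, 0.0515, 0.2565]
tool_rot: [-0.001, -0.091, 0.996, -0.0]
contact_force: [-1.3, 0.2, -2.1]
gripper_width: 0.361
```

```bash
python3 - <<'E'
from h import *
np.set_printoptions(precision=4,suppress=True)
s=manip.state();print(s["time"],s["tool_pos"],s["tool_rot"],s["contact_force"],s["gripper_width"])
c=cams.get_calibration("wrist");W=cams.grab_frame("wrist");cv2.imwrite("pics/w5.png",W[:,:,::-1])
print("tip",proj(c,[*s["tool_pos"][:2],.176]),[proj(c,[*p,.13]).round(0) for p in([.5361,.0404],[.5129,.1659])])
print("to start (tool)",totool(np.array([.5336,.0539,s["tool_pos"][2]])-s["tool_pos"]))
for b in blobs(W,(0,0,0),(180,255,60),150):
    print(b[0],b[2],[onz(c,p,.13)[:2].round(4) for p in cv2.boxPoints(b[2])])
E
```

```text
6.2167 [0.5342 0.0515 0.2565] [-0.0007 -0.0911  0.9958 -0.0002] [-1.3039  0.2293 -2.0944] 0.3611905885238923
tip [313.9817 204.9799] [array([302., 189.]), array([440., 189.])]
to start (tool) [ 0.0002  0.0025 -0.    ]
5167.0 ((48.05281448364258, 280.17681884765625), (113.61216735839844, 87.6182632446289), 82.4605484008789) [array([ 0.6295, -0.2416]), array([ 0.6021, -0.1588]), array([ 0.7322, -0.148 ]), array([ 0.765 , -0.2418])]
57277.5 ((334.0, 301.5), (195.0, 610.0), 90.0) [array([ 0.5971, -0.2091]), array([0.4925, 0.3544]), array([0.7157, 0.4736]), array([ 0.8461, -0.231 ])]
1648.5 ((370.0, 189.0), (12.0, 138.0), 90.0) [array([0.5305, 0.0386]), array([0.5073, 0.1634]), array([0.5184, 0.1669]), array([0.5418, 0.0406])]
706.5 ((21.154098510742188, 120.90492248535156), (46.60950469970703, 34.355899810791016), 76.75948333740234) [array([ 0.5075, -0.2257]), array([ 0.4958, -0.1972]), array([ 0.5331, -0.1913]), array([ 0.5457, -0.221 ])]
949.5 ((374.02154541015625, 78.50906372070312), (328.00152587890625, 14.161779403686523), 0.20609904825687408) [array([ 0.4611, -0.0506]), array([ 0.4501, -0.0515]), array([0.4014, 0.2154]), array([0.4118, 0.2198])]
2380.5 ((68.69512939453125, 56.256099700927734), (78.40638732910156, 51.01937484741211), 83.6598129272461) [array([ 0.4376, -0.1874]), array([ 0.4263, -0.1479]), array([ 0.4841, -0.1426]), array([ 0.4966, -0.1849])]
934.5 ((624.5, 51.5), (67.0, 29.0), 90.0) [array([0.3538, 0.2556]), array([0.3496, 0.2781]), array([0.3955, 0.3026]), array([0.3999, 0.2787])]
644.5 ((15.499998092651367, 42.99999237060547), (30.999996185302734, 49.99999237060547), 0.0) [array([ 0.4795, -0.2218]), array([ 0.4417, -0.2175]), array([ 0.4372, -0.1934]), array([ 0.4748, -0.1967])]
494.5 ((165.7146453857422, 36.34038543701172), (64.19699096679688, 12.674789428710938), 53.36589050292969) [array([ 0.4188, -0.1079]), array([ 0.412 , -0.1001]), array([ 0.4436, -0.0684]), array([ 0.4508, -0.0763])]
```

View pics/w5.png

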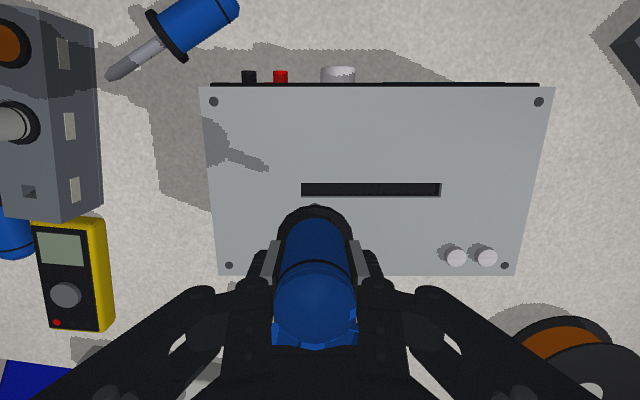

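The slot lies parallel to the image rows, from (301,189) to (441,189). So the tool's y runs along it, and the probe is over its right-hand end. Lowering.

jog_arm([
  [0, 0, 0.012, 0],
  [0, 0, 0.025, 0],
  [0, 0, 0.035, 0],
  [0, 0, 0.041, 0],
  [0, 0, 0.043, 0],
])

```text
time: 6.68
tool_pos: [0.5329, 0.0524, 0.2114]
tool_rot: [-0.002, -0.092, 0.996, 0.0]
contact_force: [-0.5, -0.0, -2.1]
gripper_width: 0.358
```

jog_arm([
  [0, 0, 0.001, 0],
  [0, 0, 0.002, 0],
  [0, 0, 0.003, 0],
  [0, 0, 0.004, 0],
  [0, 0, 0.005, 0],
])

```text
time: 7.1
tool_pos: [0.5345, 0.0526, 0.2099]
tool_rot: [0.001, -0.092, 0.996, -0.0]
contact_force: [0.5, -0.0, -1.1]
gripper_width: 0.36
```

jog_arm([
  [0, 0, 0.001, 0],
  [0, 0, 0.002, 0],
  [0, 0, 0.003, 0],
  [0, 0, 0.004, 0],
  [0, 0, 0.005, 0],
])

```text
time: 7.52
tool_pos: [0.5342, 0.0526, 0.2042]
tool_rot: [0.0, -0.092, 0.996, -0.0]
contact_force: [0.5, -0.1, -1.8]
gripper_width: 0.363
```

jog_arm([
  [0, 0, 0.001, 0],
  [0, 0, 0.001, 0],
  [0, 0, 0.002, 0],
  [0, 0, 0.002, 0],
  [0, 0, 0.002, 0],
])

```text
time: 7.93
tool_pos: [0.5342, 0.0526, 0.2023]
tool_rot: [-0.0, -0.092, 0.996, 0.0]
contact_force: [0.5, -0.2, -2.2]
gripper_width: 0.362
```

jog_arm([
  [0, 0, 0.001, 0],
  [0, 0, 0.001, 0],
  [0, 0, 0.002, 0],
  [0, 0, 0.002, 0],
  [0, 0, 0.002, 0],
])

```text
time: 8.35
tool_pos: [0.5344, 0.0526, 0.2009]
tool_rot: [0.0, -0.092, 0.996, -0.0]
contact_force: [-0.6, 0.2, 0.2]
gripper_width: 0.358
```

The probe touches at TCP z ≈ 0.201, which fits the strip. I slide gently to the left.

jog_arm([
  [0, 0.002, 0.0005, 0],
  [0, 0.004, 0.0005, 0],
  [0, 0.006, 0.0005, 0],
  [0, 0.008, 0.0005, 0],
  [0, 0.01, 0.0005, 0],
])

```text
time: 8.77
tool_pos: [0.5331, 0.0621, 0.2008]
tool_rot: [0.001, -0.092, 0.996, -0.001]
contact_force: [1.2, -5.2, 3.8]
gripper_width: 0.361
```

jog_arm([
  [0, 0.002, 0, 0],
  [0, 0.004, 0, 0],
  [0, 0.006, 0, 0],
  [0, 0.008, 0, 0],
  [0, 0.01, 0, 0],
])

```text
time: 9.18
tool_pos: [0.5312, 0.0719, 0.2007]
tool_rot: [0.001, -0.092, 0.996, -0.001]
contact_force: [0.4, -5.3, 5.0]
gripper_width: 0.362
```

jog_arm([
  [0, 0.002, -0.0003, 0],
  [0, 0.004, -0.0003, 0],
  [0, 0.006, -0.0003, 0],
  [0, 0.008, -0.0003, 0],
])

```text
time: 9.52
tool_pos: [0.5295, 0.0799, 0.2008]
tool_rot: [0.001, -0.092, 0.996, -0.001]
contact_force: [1.1, -4.8, 5.5]
gripper_width: 0.36
```

jog_arm([
  [0, 0.002, 0, 0],
  [0, 0.004, 0, 0],
  [0, 0.006, 0, 0],
  [0, 0.008, 0, 0],
])

```text
time: 9.85
tool_pos: [0.528, 0.0877, 0.2008]
tool_rot: [0.001, -0.092, 0.996, -0.001]
contact_force: [1.0, -5.7, 6.0]
gripper_width: 0.359
```

jog_arm([
  [0, 0.002, -0.0005, 0],
  [0, 0.004, -0.0005, 0],
  [0, 0.006, -0.0005, 0],
  [0, 0.008, -0.0005, 0],
])

```text
time: 10.18
tool_pos: [0.5261, 0.0959, 0.2007]
tool_rot: [0.0, -0.092, 0.996, -0.0]
contact_force: [1.2, -5.0, 4.4]
gripper_width: 0.359
```

jog_arm([
  [0, 0.002, 0, 0],
  [0, 0.004, 0, 0],
  [0, 0.006, 0, 0],
  [0, 0.008, 0, 0],
])

```text
time: 10.52
tool_pos: [0.5233, 0.1048, 0.1987]
tool_rot: [-0.002, -0.092, 0.996, 0.001]
contact_force: [0.3, -1.0, -1.8]
gripper_width: 0.358
```

It dropped at y ≈ 0.10 (z and force fell). I lower it gently.

jog_arm([
  [0, 0, 0.001, 0],
  [0, 0, 0.002, 0],
  [0, 0, 0.003, 0],
  [0, 0, 0.004, 0],
  [0, 0, 0.005, 0],
])

```text
time: 10.93
tool_pos: [0.5245, 0.1037, 0.1952]
tool_rot: [-0.0, -0.092, 0.996, 0.0]
contact_force: [-0.1, 0.2, -1.8]
gripper_width: 0.359
```

jog_arm([
  [0, 0, 0.001, 0],
  [0, 0, 0.002, 0],
  [0, 0, 0.003, 0],
  [0, 0, 0.004, 0],
  [0, 0, 0.005, 0],
])

```text
time: 11.35
tool_pos: [0.5246, 0.1037, 0.1905]
tool_rot: [-0.0, -0.092, 0.996, -0.0]
contact_force: [-1.1, 0.4, -1.9]
gripper_width: 0.362
```

jog_arm([
  [0, 0, 0.003, 0],
  [0, 0, 0.006, 0],
  [0, 0, 0.009, 0],
  [0, 0, 0.012, 0],
  [0, 0, 0.015, 0],
])

```text
time: 11.77
tool_pos: [0.5247, 0.1037, 0.1752]
tool_rot: [0.0, -0.092, 0.996, -0.0]
contact_force: [0.9, -0.1, -1.3]
gripper_width: 0.361
```

jog_arm([
  [0, 0, 0.003, 0],
  [0, 0, 0.006, 0],
  [0, 0, 0.009, 0],
  [0, 0, 0.012, 0],
  [0, 0, 0.015, 0],
])

```text
time: 12.18
tool_pos: [0.5247, 0.1037, 0.1603]
tool_rot: [0.0, -0.092, 0.996, -0.0]
contact_force: [0.9, 0.9, -1.1]
gripper_width: 0.362
```

jog_arm([
  [0, 0, 0.003, 0],
  [0, 0, 0.005, 0],
  [0, 0, 0.007, 0],
  [0, 0, 0.009, 0],
  [0, 0, 0.011, 0],
])

```text
time: 12.6
tool_pos: [0.5246, 0.1037, 0.1494]
tool_rot: [-0.0, -0.092, 0.996, 0.0]
contact_force: [-0.1, -0.2, -1.1]
gripper_width: 0.364
```

jog_arm([
  [0, 0, 0.001, 0],
  [0, 0, 0.002, 0],
  [0, 0, 0.003, 0],
  [0, 0, 0.004, 0],
  [0, 0, 0.004, 0],
])

```text
time: 13.02
tool_pos: [0.5247, 0.1037, 0.146]
tool_rot: [-0.0, -0.092, 0.996, -0.0]
contact_force: [-1.1, -0.2, 1.1]
gripper_width: 0.355
```

jog_arm([
  [0, 0, 0.001, 0],
  [0, 0, 0.0015, 0],
  [0, 0, 0.0015, 0],
])

```text
time: 13.27
tool_pos: [0.5247, 0.1037, 0.146]
tool_rot: [-0.0, -0.092, 0.996, -0.0]
contact_force: [-5.3, -1.3, 7.6]
gripper_width: 0.361
```

The collar is seated at TCP z 0.146, as predicted, with about 9 N of push. Release and withdraw upward.

jog_arm([
  [0, 0, -0.001, 0],
  [0, 0, -0.001, 0],
  [0, 0, -0.001, 0],
  [0, 0, -0.001, 0],
  [0, 0, -0.001, 0],
], fingers=0.8)

```text
time: 13.68
tool_pos: [0.5246, 0.1037, 0.1448]
tool_rot: [-0.0, -0.092, 0.996, 0.0]
contact_force: [0.1, -0.0, -0.1]
gripper_width: 0.801
```

jog_arm([
  [0, 0, -0.01, 0],
  [0, 0, -0.03, 0],
  [0, 0, -0.06, 0],
  [0, 0, -0.09, 0],
  [0, 0, -0.12, 0],
])

```text
time: 14.1
tool_pos: [0.5244, 0.1037, 0.2669]
tool_rot: [-0.0, -0.092, 0.996, 0.0]
contact_force: [0.9, 0.4, 1.1]
gripper_width: 0.802
```

jog_arm([
  [0.01, 0.03, 0, 0],
  [0.02, 0.07, 0, 0],
  [0.02, 0.11, 0, 0],
  [0.02, 0.14, 0, 0],
  [0.02, 0.15, 0, 0],
])

```text
time: 14.52
tool_pos: [0.4765, 0.2508, 0.2661]
tool_rot: [0.0, -0.094, 0.996, 0.001]
contact_force: [0.1, -0.3, -1.2]
gripper_width: 0.8
```

```bash
python3 - <<'E'
from h import *
s=manip.state();print(s["time"],s["tool_pos"],s["contact_force"],s["gripper_width"])
b=cams.grab_frame("scene");w=cams.grab_frame("wrist")
b=cv2.resize(b[110:290,190:400],(440,377),interpolation=2)
cv2.imwrite("pics/f.png",np.hstack([b,cv2.resize(w,(360,377))])[:,:,::-1])
E
```

```text
14.5167 [0.476476   0.25075053 0.26614501] [ 0.07888258 -0.3337859  -1.15212516] 0.8001051653199286
```

View pics/f.png

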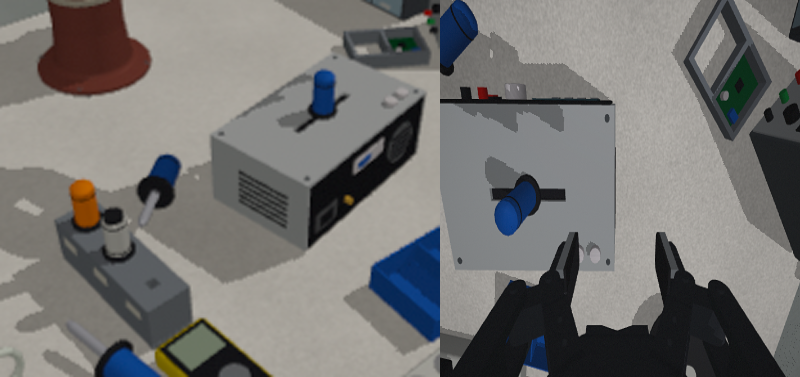

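The probe stands upright in the slot with its collar on the cover (scene view at (323,105)). The orange and white probes are still in their wells, and the gripper is clear.

```bash
python3 -c "
from plant import manip;print(manip.job_done())"
```

```text
the job is handed in; nothing more can be done
None
```

The blue-headed probe is plugged into the instrument, released, and the job is handed in at about 14.5 s of the 48 s allowed.

- **Picking up:** I took it from the stand's far well, gripping the blue head.
- **Finding the socket:** I set the tip in the slot's right-hand end and slid it left with about 5–8 N on the strip. It dropped at about y = 0.10 m, near the middle of the slot.
- **Seating:** It went down with no side force until the collar met the cover. The tool was then at z = 0.146 m, as predicted, with about 9 N of final push.

**Last checks:**
- The final pictures show the probe upright with its collar on the cover.
- The orange and white probes are still in their wells.
- The gripper is open, clear of everything, and feels no contact.

**What disagreed:** The two larger blue look-alikes stood upright on the bench in the first pictures and toppled during the first seconds. The gripper had not been near them and I saw no contact force, so I think they fell on their own. I left them lying on the bench, but they are not where they started.

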